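# Fold down and lock the ratchet recipe rest

### The arm

A 6-joint arm with a two-finger parallel gripper is mounted at the origin on the work surface. World frame = base frame: x ahead of the robot, y to its left, z up, the work surface at z = 0. Lengths are in m, angles in rad, forces in N, time in s.
With the tool pointing down it reaches from about 0.275 to 0.85 m from the base axis. Payload 5.2 kg.
Tool frame: the origin (TCP) lies midway between the tips of the shut fingers; the grasp point (between the pads) lies 19 mm behind it; z points along the fingers, y is the line along which they close (so a half turn about z gives the same grasp; the last joint's range is limited). The gripper opens to 85 mm and grips with 20 to 120 N. Pads are 22 mm wide; open, the fingers measure 114 mm over their backs; the gripper's body (76 mm by 85 mm) begins 54 mm behind the grasp point. The pads swing forward as they close: fully open they stand 13 mm farther back than shut.
Start: joints at [-1.537, 0.259, 1.535, -0, 1.348, -0.203], TCP at [0.129, -0.535, 0.201] pointing down, gripper open.
Joint ranges: [-3.14, 3.14], [-0.91, 2.08], [0.19, 2.58], [-1.22, 4.36], [0.22, 2.71], [-3.12, 3.12]. Speed limits (rad/s): [2.57, 2.57, 3.14, 3.14, 3.14, 3.14].

### API

Orientations are given as a unit quaternion [w, x, y, z].
In Python, from plant import monitor, cams, order gives the robot as it stands.
- The arm moves only by the tool drive_tool, never from a script. Its argument "series" is a list of rows, each a list of 3 entries, a list of its own where there are three numbers: the shift along the world's x, y, z in m, then the turn, a rotation vector about the world's x, y, z in rad, then the closure in counts, from 0 (fully open) to 255 (shut). In form: [[[tx, ty, tz], [rx, ry, rz], claw], ...]. A call has 1 to 5 rows; each row shifts and turns the commanded pose from where the row before left it; what a row does not reach is not made up. A row lasts 1/8 s, in which the tool goes at most 62.5 mm and 10.7 degrees, less where a joint would pass 70% of its speed; a pose out of reach is approached as far as the arm can. A call is refused whole if a number of a shift passes 0.0625 or a number of a turn 0.188, either way. A call with a gripper value outside its range is refused whole. The fingers move at their own pace and stop on an object; the grip force is fixed at half the most. Time passes only in rows, so rows that do not move let the fingers close. It gives the time, the measured TCP pose, the force, the opening and the grip force at its end, in the units of the state.
- monitor.observe(): the state, without advancing time (a new reading comes with each control period).
- cams.snapshot(name): name is "side" or "top" or "wrist"; returns a dict with "color" (400x640x3 uint8, red, green, blue), "intrinsics" (3x3 intrinsics, pixels), "k1" (the pictures are not rectified: a ray, as slopes to the right and down, at radius r is drawn at 1 + k1 r^2 times it, then the intrinsics apply), "rvec" (rotation vector, rad) and "tvec" (3), from world to camera coordinates, as OpenCV has them; the wrist camera has in their place "hand_eye" (4x4, takes a point from camera to tool coordinates, whose origin is the TCP and whose axes are the flange's). Camera axes: x right, y down, z forward; pixel columns grow to the right and rows downward; lengths in m; the calibration is good to about 2 mm. A picture is of the moment at which its call begins: read the wrist's pose just before it. There is no depth.
- order.close_job(): hands the job in; it is judged then, once.
The state is a dict: "time_s": time; "joint_pos": joint angles; "dq": joint speeds; "joint_torque": joint torques, N m; "eef_pos": TCP position; "ee_rot": TCP orientation; "wrist_force": force on the tool from outside, world axes, zero at the start; "torque": the same for the moment, N m; "grip_width": finger opening in m; "grip_force": force on a finger pad.
Only numpy, scipy, OpenCV 4.12 (cv2) and the standard library are available. Lean on these libraries where they do the work, as an engineer would, in place of code of your own. Each camera call takes 0.05 s, during which the arm holds its last target. There are 200 camera calls.

### The job

We are done with the recipe, so fold the recipe rest away: take its sloping board by the carry handle, lift it up through the remaining notches and past the top one so that the pawl trips and lets go, then lower it gently until it lies flat, without letting it drop. Once it is flat, push the thumb tab of the lock collar in the middle of the hinge over towards the board, fully to the locked mark. Leave the other things on the island where they are.

Things in the scene. Friction and masses are not known exactly. Their poses are not given: they have to be found in the camera images.
- stand: Fixed foot of the recipe rest: dark steel slab 190 x 236 mm on rubber feet, top 15 mm above the island. Origin on the island top right under the middle of the hinge; x level from the hinge to the side where board and handle lie when flat (handle then at x = 245 mm), y along the hinge, z up. Hinge axis along y, 45 mm above the island.
- quadrant_mid (a point): Middle of the steel toothed quadrant (ratchet): a 6 mm plate fixed to the base at y = +114 mm, a sector of 59 mm radius about the hinge axis, from 0.3 to 1.1 rad above level. The small dark pawl is pivoted on the board's edge beside it and works by itself.
- board (a joint): Angle of the wooden board, rad: 0 flat on its rests, grows as the handle rises, hard stop 1.55. As it is raised its pawl clicks over the teeth and props it at about 0.68, 0.90 and 1.12; it starts on the lowest. Above about 1.37 the pawl trips: the board then goes down freely to flat (and falls if let go), where the pawl re-arms. About 0.6 kg, 3 to 4 N lift it at the handle.
- board_mid (a point): Middle of the board's upper face, 110 mm from the hinge axis. Board 214 mm wide along the hinge, 10 mm thick, 185 mm from hinge axis to free edge. On it near the hinge two ledges 19 mm high, 28 to 36 mm from the axis and 49 to 105 mm to each side of the middle. Its hinge edge has a 72 mm wide gap in the middle, 62 mm deep from the axis, for the lock collar.
- handle_mid (a point): Middle of the grip bar of the carry handle at the board's free edge, on the bar's axis, 245 mm from the hinge axis in the board's mid plane. Steel bar 12 mm in diameter, parallel to the hinge, straight for 125 mm; an open window of 53 mm lies between the bar and the board. When flat it is 45 mm above the island, nothing under it.
- hinge_mid (a point): Middle of the hinge axis, 45 mm above the island, the centre of the lock collar. Two fixed aluminium blocks carry the hinge rod on either side of the collar (13 to 30 mm to each side of the middle, x from -13 to 29 mm of the stand, tops 58 mm above the island); behind the one at +y stands the lock's small steel keeper (x 40 to 58 mm, top 56 mm).
- lock_collar (a joint): Turn of the aluminium collar on the hinge rod relative to the board, rad; it swings along with the board. 0: open stop (with the board flat the tab leans 0.7 from upright away from the board, at the short bars). 1.4: stop at the locked mark (tab leans 0.7 towards the board, at the round pips). Starts below 0.2. Ring 34 x 20 mm; stays where left, 1 to 3 N at the tab; drives a bolt under a keeper.
- tab_tip (a point): Middle of the outer end of the collar's thumb tab, 56 mm from the hinge axis: a flat paddle 6 mm thick, 18 mm wide along the hinge, standing radially from the collar.
- bowl_large: White ceramic prep bowl, 130 mm across, 65 mm high, the small bowl nested in it. Origin at the centre of its underside. Leave alone.
- bowl_small: White ceramic prep bowl, 100 mm across, 52 mm high, standing in the large one. Origin at the centre of its underside. Leave alone.
- canister: Frosted glass canister with a ribbed steel twist cap, 96 mm across, 132 mm high. Origin at the centre of its underside. Leave alone.
- spoon_rest: Stainless spoon rest: round dish 104 mm across, 13 mm high, with a flat handle that reaches 112 mm from the dish's centre along -x. Origin under the dish's centre. Leave alone.
- dough_divider: White plastic dough divider lying flat: blade 85 x 120 mm, with a grip bar 28 mm high along its edge. Origin under the grip bar, the blade to +x. Leave alone.

How it is judged:
On the way, in this order (a step that is already met when the one before it is completed fails the run):
1. the board is lifted past the top notch, so that the pawl trips (value of joint board above 1.36 rad), for 0.05 s.
2. the board is lowered until it lies flat (value of joint board below 0.05 rad), for 0.2 s.
3. the lock collar is turned to its locked mark (value of joint lock_collar above 1.28 rad), for 0.2 s.
At the end, for the whole second after the job is handed in: The board lies flat (joint board below 0.05 rad) and the lock collar stands at its locked mark (joint lock_collar above 1.28 rad of 1.4) (value of joint board below 0.05 rad and value of joint lock_collar above 1.28 rad); the robot touches nothing.
It fails at once if the board slams down (turning down faster than 2.5 rad/s within the last 0.3 rad above flat) (value of joint board below 0.3 rad and velocity of joint board below -2.5 rad/s).
It fails at once if another thing on the island is shifted by more than 40 mm (distance of any of bowl_large, bowl_small, canister, spoon_rest, dough_divider from where it was at the start of the episode above 0.04 m).
It also fails if it takes over 54 s, if anything falls off the work surface, if the arm or the gripper's body presses on something with over 40 N, if the wrist force passes 120 N, or if a joint passes its speed limit or range.

## Working session

There is one attempt and no reset: what is moved stays moved. The work goes in short steps, Python scripts to look and compute and a tool call to move; the robot and the scene stay as the last step left them, time stands still between calls to the robot, and variables do not carry over. Pictures are saved under pics/ and viewed, at most 10 in all, crops included, and the job is handed in when it is done.

Besides the shell and the picture viewer there is one more tool, called after "Emit:" as name(argument=value, ...), one argument or row to a line, values as JSON. drive_tool: Moves the arm, as the interface text tells. Its arguments: {"type":"object","properties":{"series":{"type":"array","items":{"type":"array"}}},"required":["series"]}

```bash
ls; mkdir -p pics; cat > h.py <<'E'
import numpy as np, cv2
from plant import monitor, cams, order
def save(n,f):
    s=cams.snapshot(n); cv2.imwrite('pics/'+f,s['color'][:,:,::-1]); return s
E
python3 - <<'E'
from h import *
import pickle
d={n:save(n,n+'0.png') for n in('side','top')}
pickle.dump(d,open('c.pkl','wb'))
for n in d: print(n,d[n]['intrinsics'].tolist(),d[n]['k1'],d[n]['rvec'],d[n]['tvec'])
print(monitor.observe())
E
```

```text
pics
side [[420.97866262648483, 0.0, 322.47549753722114], [0.0, 420.97866262648483, 197.88580627035194], [0.0, 0.0, 1.0]] -0.05761314323805822 [ 0.90313755 -2.43243483  1.12535015] [0.42865322 0.3034963  0.90152273]
top [[481.3622784719847, 0.0, 317.9966780177349], [0.0, 481.3622784719847, 187.4414608483945], [0.0, 0.0, 1.0]] -0.07159986098071966 [ 2.15165597 -2.20306495  0.05342085] [0.01513187 0.56540578 1.23086725]
{'time_s': 0.1, 'joint_pos': array([-1.53680744e+00,  2.59290427e-01,  1.53595523e+00,  2.15950979e-05,
        1.34801205e+00, -2.02814490e-01]), 'dq': array([ 0.00018105, -0.000391  , -0.00242772, -0.00039117,  0.00052749,
        0.0015775 ]), 'joint_torque': array([-3.41437672e-04, -4.46974826e+01, -2.91250187e+01, -3.28851447e-04,
        6.26589608e-03, -1.30731019e-05]), 'eef_pos': array([ 0.12903324, -0.53411917,  0.20025433]), 'ee_rot': array([-8.28672869e-04,  9.92998644e-01,  1.18122817e-01,  8.06835525e-05]), 'wrist_force': array([0.27384086, 0.14632415, 0.03747877]), 'torque': array([ 0.03921104, -0.0187634 , -0.02474897]), 'grip_force': 0.0, 'grip_width': 0.08543063586075439}
```

View pics/side0.png

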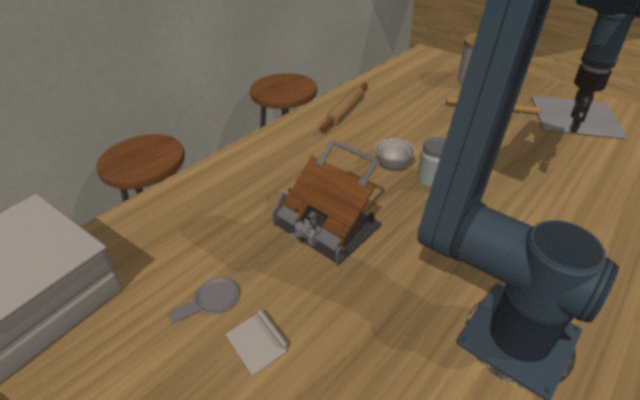

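View pics/top0.png

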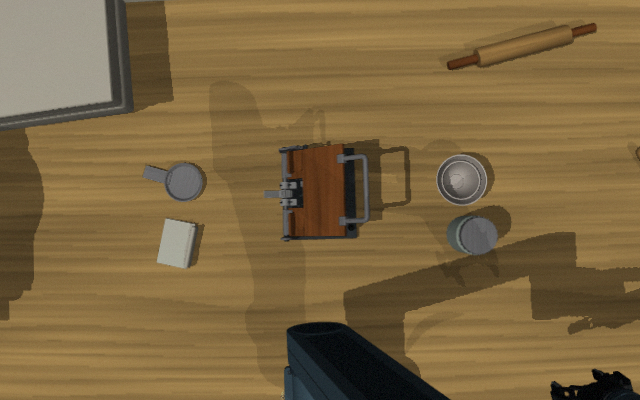

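```bash
python3 - <<'E'
import cv2,numpy as np
a=cv2.imread('pics/top0.png')[130:255,255:425]; b=cv2.imread('pics/side0.png')[130:270,260:400]
a=cv2.resize(a,None,fx=4,fy=4,interpolation=2)
cv2.imwrite('pics/z1.png',a)
b=cv2.resize(b,None,fx=4,fy=4,interpolation=2);cv2.imwrite('pics/z2.png',b)
E
```

```text
(no output)
```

View pics/z1.png

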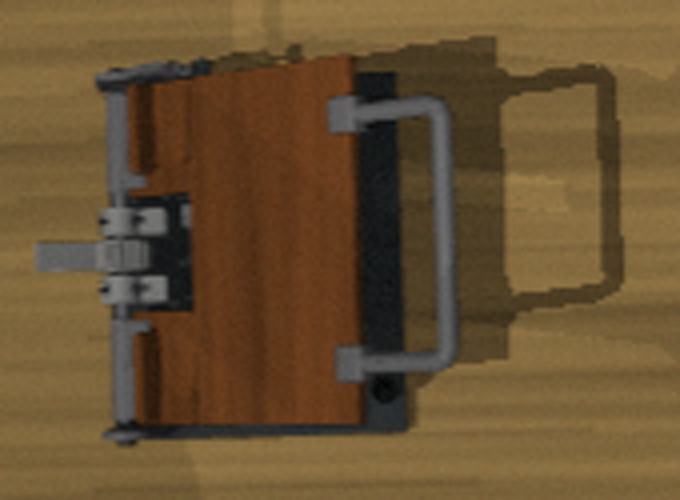

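View pics/z2.png

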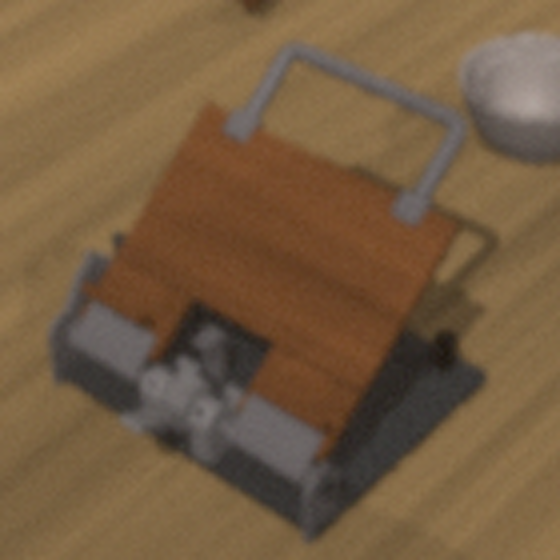

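```bash
cat > fit.py <<'E'
from h import *
import pickle
from scipy.optimize import least_squares
d=pickle.load(open('c.pkl','rb'))
def proj(n,P):
    s=d[n]; return cv2.projectPoints(np.array(P,float),s['rvec'],s['tvec'],s['intrinsics'],np.array([s['k1'],0,0,0]))[0][:,0]
def B(p,r,y,n):
    x,y0,w,t=p[:4]; X=r*np.cos(t)-n*np.sin(t); Z=.045+r*np.sin(t)+n*np.cos(t)
    return [x+np.cos(w)*X-np.sin(w)*y,y0+np.sin(w)*X+np.cos(w)*y,Z]
zt=lambda u,v:(255+u/4,130+v/4)
zs=lambda u,v:(260+u/4,130+v/4)
def res(p):
    m=[B(p,.245,0,0),B(p,.185,.107,.005),B(p,.185,-.107,.005)]
    a=proj('top',m)-[zt(446,235),zt(354,57),zt(363,423)]
    b=proj('side',m)-[zs(378,85),zs(208,104),zs(458,222)]
    c=proj('top',[B([*p[:3],np.pi/2+.7-p[4]+p[3]],.056,0,0)])-[zt(37,257)]
    return np.concatenate([a,b,c]).ravel()
if __name__=='__main__':
    r=least_squares(res,[.5,0,-1.57,.68,.1]);print(r.x,r.fun.round(1)); print(B(r.x,.245,0,0))
E
python3 fit.py
```

```text
[ 0.5490093   0.0859377  -1.56832282  0.63160151  0.2500792 ] [ 0.8 -0.5 -0.9 -0.5 -0.5  0.6 -0.   0.3  0.3 -0.7  0.7  0.3 -0.  -0.2]
[np.float64(0.5494983949199189), np.float64(-0.1117970229076952), np.float64(0.18965732619880282)]
```

Emit:
drive_tool(
  series=[
    [[0, 0, 0.05], [0, 0, -0.119], 120],
    [[0, 0, 0.05], [0, 0, -0.118], 120],
    [[0.035, 0.035, 0], [0, 0, 0], 120],
    [[0.035, 0.035, 0], [0, 0, 0], 120],
    [[0.035, 0.035, 0], [0, 0, 0], 120],
  ],
)

```text
time_s: 0.72
eef_pos: [0.2348, -0.4284, 0.3007]
ee_rot: [-0.0, 1.0, -0.0, 0.0]
wrist_force: [-0.4, -0.1, -1.1]
grip_width: 0.0451
grip_force: 0.0
```

Emit:
drive_tool(
  series=[
    [[0.035, 0.035, 0], [0, 0, 0], 120],
    [[0.035, 0.035, 0], [0, 0, 0], 120],
    [[0.035, 0.035, 0], [0, 0, 0], 120],
    [[0.035, 0.035, 0], [0, 0, 0], 120],
    [[0.035, 0.035, 0], [0, 0, 0], 120],
  ],
)

```text
time_s: 1.35
eef_pos: [0.4099, -0.2532, 0.3007]
ee_rot: [-0.0, 1.0, -0.0, -0.0]
wrist_force: [0.5, -1.2, -0.5]
grip_width: 0.0451
grip_force: 0.0
```

Emit:
drive_tool(
  series=[
    [[0.035, 0.035, 0], [0, 0, 0], 120],
    [[0.035, 0.035, 0], [0, 0, 0], 120],
    [[0.035, 0.035, 0], [0, 0, 0], 120],
    [[0.035, 0.035, 0], [0, 0, 0], 120],
    [[0, 0, 0], [0, 0, 0], 120],
  ],
)

```text
time_s: 1.98
eef_pos: [0.5504, -0.1119, 0.2999]
ee_rot: [-0.001, 1.0, 0.002, -0.001]
wrist_force: [0.5, 0.3, -0.4]
grip_width: 0.0453
grip_force: 0.0
```

```bash
python3 - <<'E'
from h import *
from scipy.spatial.transform import Rotation as R
o=monitor.observe(); s=save('wrist','w1.png')
q=o['ee_rot']; T=np.eye(4); T[:3,:3]=R.from_quat([*q[1:],q[0]]).as_matrix(); T[:3,3]=o['eef_pos']
C=np.linalg.inv(T@s['hand_eye']); print(s['hand_eye'].round(3).tolist())
P=np.array([[.5495,-.1118,.1897],[.487,-.1118,.1897],[.612,-.1118,.1897],[.549,.0859,.045]])
print(cv2.projectPoints(P,cv2.Rodrigues(C[:3,:3])[0],C[:3,3],s['intrinsics'],np.array([s['k1'],0,0,0]))[0][:,0].round(1))
E
```

```text
[[-0.0, -0.964, -0.266, 0.067], [1.0, -0.0, 0.0, -0.001], [-0.0, -0.266, 0.964, -0.171], [0.0, 0.0, 0.0, 1.0]]
[[315.5 183.8]
 [315.1 245.2]
 [315.8 115. ]
 [174.2 159.2]]
```

View pics/w1.png

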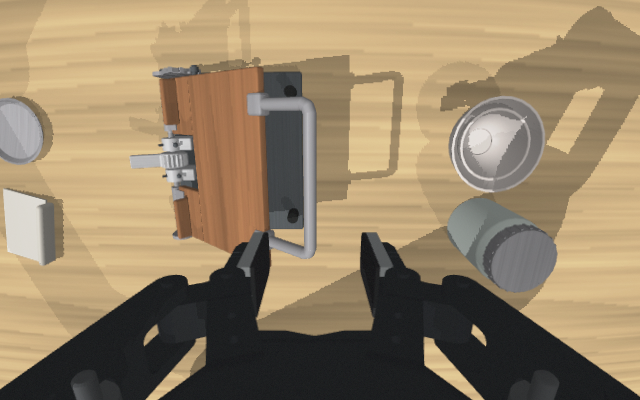

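Emit:
drive_tool(
  series=[
    [[0, 0.006, -0.04], [0, 0, 0], 120],
    [[0, 0, -0.04], [0, 0, 0], 120],
    [[0, 0, -0.041], [0, 0, 0], 120],
    [[0, 0, 0], [0, 0, 0], 120],
    [[0, 0, 0], [0, 0, 0], 255],
  ],
)

```text
time_s: 2.65
eef_pos: [0.5495, -0.1097, 0.1816]
ee_rot: [0.0, 1.0, -0.001, 0.001]
wrist_force: [0.4, 0.3, 0.8]
grip_width: 0.028
grip_force: 0.0
```

Emit:
drive_tool(
  series=[
    [[0, 0, 0], [0, 0, 0], 255],
    [[0, 0, 0], [0, 0, 0], 255],
    [[0, 0, 0], [0, 0, 0], 255],
    [[0, 0, 0], [0, 0, 0], 255],
    [[0, 0, 0], [0, 0, 0], 255],
  ],
)

```text
time_s: 3.28
eef_pos: [0.549, -0.1086, 0.18]
ee_rot: [-0.0, 1.0, -0.0, -0.0]
wrist_force: [-0.6, 0.5, -0.1]
grip_width: 0.0001
grip_force: 0.0
```

```bash
cat > arc.py <<'E'
import numpy as np,sys
def tcp(t,k=.5,t0=.675):
    a=k*(t-t0); return np.array([.0859-.245*np.cos(t)-.019*np.sin(a), .045+.245*np.sin(t)-.019*np.cos(a)]),-a
def rows(t,n,g,k=.5):
    for i in range(n):
        p,a=tcp(t[i],k);q,b=tcp(t[i+1],k);print('[[0, %.4f, %.4f], [%.3f, 0, 0], %d],'%(q[0]-p[0],q[1]-p[1],b-a,g), end='\n\n' if i%5==4 else '\n')
a,b,n=float(sys.argv[1]),float(sys.argv[2]),int(sys.argv[3])
rows(np.linspace(a,b,n+1),n,255); print(tcp(a),tcp(b))
E
python3 arc.py .675 1.425 15
```

```text
[[0, 0.0074, 0.0094], [-0.025, 0, 0], 255],
[[0, 0.0079, 0.0090], [-0.025, 0, 0], 255],
[[0, 0.0083, 0.0086], [-0.025, 0, 0], 255],
[[0, 0.0087, 0.0081], [-0.025, 0, 0], 255],
[[0, 0.0091, 0.0077], [-0.025, 0, 0], 255],

[[0, 0.0095, 0.0072], [-0.025, 0, 0], 255],
[[0, 0.0098, 0.0067], [-0.025, 0, 0], 255],
[[0, 0.0102, 0.0062], [-0.025, 0, 0], 255],
[[0, 0.0105, 0.0057], [-0.025, 0, 0], 255],
[[0, 0.0107, 0.0051], [-0.025, 0, 0], 255],

[[0, 0.0110, 0.0046], [-0.025, 0, 0], 255],
[[0, 0.0112, 0.0040], [-0.025, 0, 0], 255],
[[0, 0.0114, 0.0034], [-0.025, 0, 0], 255],
[[0, 0.0115, 0.0028], [-0.025, 0, 0], 255],
[[0, 0.0116, 0.0023], [-0.025, 0, 0], 255],

(array([-0.1053732 ,  0.17909984]), -0.0) (array([0.04334714, 0.26972103]), -0.375)
```

```bash
python3 - <<'E'
from h import *
save('wrist','w2.png');a=save('side','s2.png')['color'][100:250,240:440,::-1]
w=cv2.imread('pics/w2.png')
cv2.imwrite('pics/m2.png',np.vstack([w[:,:][60:360],cv2.resize(a,(400,300),interpolation=2) if 0 else cv2.copyMakeBorder(cv2.resize(a,(400,300),interpolation=2),0,0,0,240,0)]))
E
```

```text
(no output)
```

View pics/m2.png

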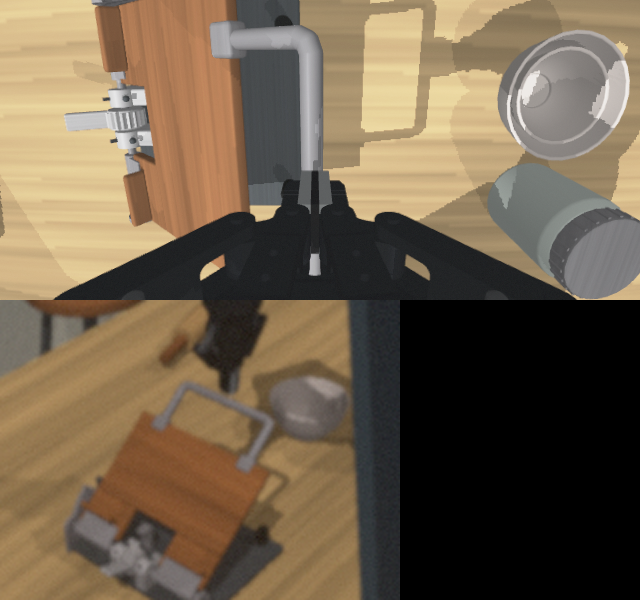

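```bash
python3 - <<'E'
from fit import *
o=monitor.observe(); print(o['eef_pos'],o['grip_width'],o['joint_pos'])
print(proj('side',[o['eef_pos'],[.5495,-.1118,.19],[.5495,-.1055,.198],[.5495,-.1,.17]]))
w=cams.snapshot('wrist');print(w['intrinsics'][0,0],w['intrinsics'][:2,2])
from scipy.spatial.transform import Rotation as R
q=o['ee_rot']; T=np.eye(4); T[:3,:3]=R.from_quat([*q[1:],q[0]]).as_matrix(); T[:3,3]=o['eef_pos']
C=np.linalg.inv(T@w['hand_eye'])
P=[o['eef_pos'],B([.549,.0859,-1.57,.63],.245,.0625,0),B([.549,.0859,-1.57,.68],.245,.0625,0),B([.549,.0859,-1.57,.68],.185,.107,.005),[.549,.0859,.045],B([.549,.0859,-1.57,.68-.2+np.pi/2+.7],.056,0,0)]
print(cv2.projectPoints(np.array(P),cv2.Rodrigues(C[:3,:3])[0],C[:3,3],w['intrinsics'],np.array([w['k1'],0,0,0]))[0][:,0].round(1))
E
```

```text
[ 0.54903923 -0.10860596  0.17993589] 0.00018544851386123783 [-3.94584708e-01  2.90788940e-01  1.54395315e+00  1.09000836e-05
  1.30701068e+00  1.17630945e+00]
[[353.76720542 155.17115657]
 [354.47803169 151.46786125]
 [353.11277589 149.96462639]
 [351.5516038  159.56437342]]
310.03506498260236 [314.49393598 193.73568778]
[[315.9 226.3]
 [322.8 118. ]
 [307.8 118.6]
 [219.1  35.8]
 [127.  177.7]
 [ 64.9 182.7]]
```

Emit:
drive_tool(
  series=[
    [[0, 0, 0], [0, 0, 0], 120],
    [[0, 0, 0], [0, 0, 0], 120],
    [[0, 0, 0], [0, 0, 0], 120],
    [[0, 0, -0.011], [0, 0, 0], 120],
    [[0, 0, -0.011], [0, 0, 0], 120],
  ],
)

```text
time_s: 4.05
eef_pos: [0.5488, -0.1086, 0.157]
ee_rot: [-0.0, 1.0, -0.0, -0.0]
wrist_force: [1.1, 0.3, 0.4]
grip_width: 0.0453
grip_force: 0.0
```

Emit:
drive_tool(
  series=[
    [[0, 0, 0], [0, 0, 0], 255],
    [[0, 0, 0], [0, 0, 0], 255],
    [[0, 0, 0], [0, 0, 0], 255],
    [[0, 0, 0], [0, 0, 0], 255],
    [[0, 0, 0], [0, 0, 0], 255],
  ],
)

```text
time_s: 4.68
eef_pos: [0.5487, -0.1074, 0.1575]
ee_rot: [-0.001, 1.0, 0.0, -0.0]
wrist_force: [1.9, 5.3, -4.2]
grip_width: 0.0096
grip_force: 58.5
```

Emit:
drive_tool(
  series=[
    [[0, 0, 0], [0, 0, 0], 120],
    [[0, 0, 0], [0, 0, 0], 120],
    [[0, 0, 0], [0, 0, 0], 120],
    [[0, 0, -0.008], [0, 0, 0], 120],
    [[0, 0, -0.008], [0, 0, 0], 120],
  ],
)

```text
time_s: 5.3
eef_pos: [0.5489, -0.1088, 0.1414]
ee_rot: [0.0, 1.0, -0.0, -0.0]
wrist_force: [-1.2, -0.3, -0.7]
grip_width: 0.0452
grip_force: 0.0
```

```bash
python3 - <<'E'
from fit import *
import pickle
o=monitor.observe(); print(o['eef_pos'],o['wrist_force'])
print(proj('side',[[.129,-.534,.2],o['eef_pos']]),proj('top',[[.129,-.534,.2],o['eef_pos']]))
a=save('wrist','w3.png')['color'][:,:,::-1]; b=save('side','s3.png')['color'][100:250,240:440,::-1]
c=d['side']['color'][80:155,530:630,::-1]
cv2.imwrite('pics/m3.png',np.vstack([a[100:400,:],np.hstack([cv2.resize(b,(400,300),interpolation=2),cv2.copyMakeBorder(cv2.resize(c,(240,180),interpolation=2),0,120,0,0,0)])]))
E
```

```text
[ 0.5489087  -0.10875826  0.14142462] [-1.15041271 -0.28489691 -0.74558693]
[[567.40852204 138.1418752 ]
 [353.41855661 166.82328669]] [[563.28261446 373.1118672 ]
 [364.35468246 189.87551095]]
```

View pics/m3.png

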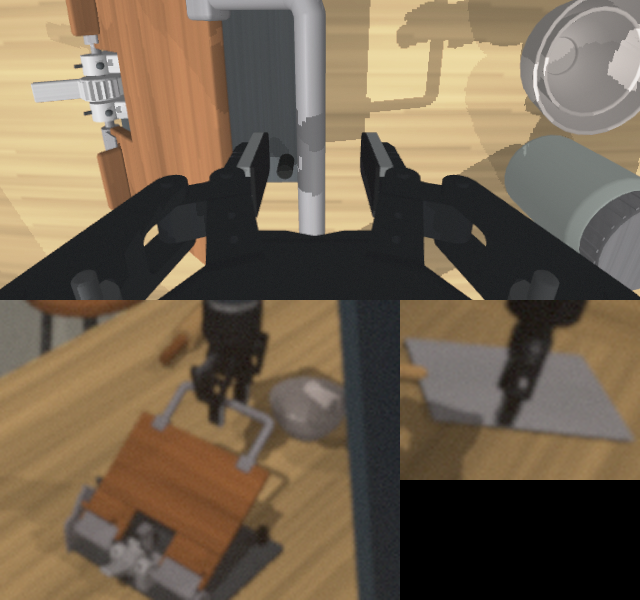

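Emit:
drive_tool(
  series=[
    [[0, 0, 0], [0, 0, 0], 255],
    [[0, 0, 0], [0, 0, 0], 255],
    [[0, 0, 0], [0, 0, 0], 255],
    [[0, 0, 0], [0, 0, 0], 255],
    [[0, 0, 0], [0, 0, 0], 255],
  ],
)

```text
time_s: 6.02
eef_pos: [0.5491, -0.1077, 0.1418]
ee_rot: [-0.001, 1.0, 0.0, 0.0]
wrist_force: [1.3, 5.1, -2.8]
grip_width: 0.0101
grip_force: 58.3
```

Emit:
drive_tool(
  series=[
    [[0, 0, 0], [0, 0, 0], 120],
    [[0, 0, 0], [0, 0, 0], 120],
    [[0, 0.001, 0.009], [0, 0, 0], 120],
    [[0, 0, 0], [0, 0, 0], 255],
    [[0, 0, 0], [0, 0, 0], 255],
  ],
)

```text
time_s: 6.65
eef_pos: [0.5492, -0.1076, 0.1513]
ee_rot: [-0.0, 1.0, -0.0, 0.0]
wrist_force: [1.3, -6.2, 5.1]
grip_width: 0.01
grip_force: 55.0
```

Emit:
drive_tool(
  series=[
    [[0, 0, 0], [0, 0, 0], 255],
    [[0, 0, 0], [0, 0, 0], 255],
    [[0, 0, 0], [0, 0, 0], 255],
    [[0, 0.0077, 0.0094], [0, 0, 0], 255],
    [[0, 0.008, 0.009], [0, 0, 0], 255],
  ],
)

```text
time_s: 7.28
eef_pos: [0.5491, -0.0922, 0.1699]
ee_rot: [0.001, 1.0, -0.0, -0.0]
wrist_force: [1.7, -3.1, -2.0]
grip_width: 0.0098
grip_force: 58.4
```

```bash
sed -i 's/k=.5/k=0/g' arc.py; python3 arc.py .67 1.42 15
```

```text
[[0, 0.0078, 0.0094], [-0.000, 0, 0], 255],
[[0, 0.0083, 0.0090], [0.000, 0, 0], 255],
[[0, 0.0087, 0.0086], [0.000, 0, 0], 255],
[[0, 0.0092, 0.0081], [0.000, 0, 0], 255],
[[0, 0.0096, 0.0077], [0.000, 0, 0], 255],

[[0, 0.0099, 0.0072], [0.000, 0, 0], 255],
[[0, 0.0103, 0.0067], [0.000, 0, 0], 255],
[[0, 0.0106, 0.0061], [0.000, 0, 0], 255],
[[0, 0.0109, 0.0056], [0.000, 0, 0], 255],
[[0, 0.0112, 0.0051], [0.000, 0, 0], 255],

[[0, 0.0114, 0.0045], [0.000, 0, 0], 255],
[[0, 0.0116, 0.0039], [0.000, 0, 0], 255],
[[0, 0.0118, 0.0033], [0.000, 0, 0], 255],
[[0, 0.0119, 0.0027], [0.000, 0, 0], 255],
[[0, 0.0121, 0.0021], [0.000, 0, 0], 255],

(array([-0.10613631,  0.17814157]), 0.0) (array([0.04909476, 0.26821968]), -0.0)
```

Emit:
drive_tool(
  series=[
    [[0, 0.009, 0.0086], [0, 0, 0], 255],
    [[0, 0.0092, 0.0081], [0, 0, 0], 255],
    [[0, 0.0096, 0.0077], [0, 0, 0], 255],
    [[0, 0.0099, 0.0072], [0, 0, 0], 255],
    [[0, 0.0103, 0.0067], [0, 0, 0], 255],
  ],
)

```text
time_s: 7.9
eef_pos: [0.5489, -0.0454, 0.2101]
ee_rot: [0.002, 1.0, -0.0, 0.001]
wrist_force: [-2.2, -8.7, 5.9]
grip_width: 0.0096
grip_force: 58.5
```

Emit:
drive_tool(
  series=[
    [[0, 0.0102, 0.0068], [0, 0, 0], 255],
    [[0, 0.0106, 0.0062], [0, 0, 0], 255],
    [[0, 0.011, 0.0055], [0, 0, 0], 255],
    [[0, 0.0112, 0.005], [0, 0, 0], 255],
    [[0, 0.0116, 0.004], [0, 0, 0], 255],
  ],
)

```text
time_s: 8.52
eef_pos: [0.5487, 0.0097, 0.2379]
ee_rot: [0.002, 1.0, -0.0, 0.001]
wrist_force: [-5.2, -5.7, 10.9]
grip_width: 0.0096
grip_force: 58.6
```

Emit:
drive_tool(
  series=[
    [[0, 0.0112, 0.0045], [0, 0, 0], 255],
    [[0, 0.0115, 0.0035], [0, 0, 0], 255],
    [[0, 0.0117, 0.003], [0, 0, 0], 255],
    [[0, 0.006, 0.001], [0, 0, 0], 255],
  ],
)

```text
time_s: 9.02
eef_pos: [0.5484, 0.052, 0.2488]
ee_rot: [0.0, 1.0, 0.0, 0.0]
wrist_force: [-2.8, -3.1, 6.5]
grip_width: 0.0096
grip_force: 58.9
```

```bash
python3 - <<'E'
from h import *
b=save('side','s4.png')['color'][60:260,220:440,::-1];a=save('top','t4.png')['color'][100:260,240:440,::-1]
cv2.imwrite('pics/m4.png',np.hstack([cv2.resize(b,(440,400),interpolation=2),cv2.resize(a,(360,400),interpolation=2)]))
E
```

```text
(no output)
```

View pics/m4.png

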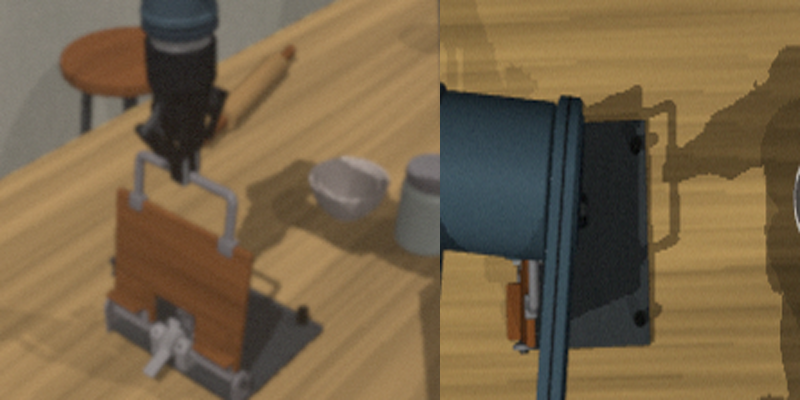

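```bash
cat >> fit.py <<'E'
def theta(obs):
    f=lambda t:(proj('side',[B([.549,.0859,-1.568,t[0]],.245,0,0),B([.549,.0859,-1.568,t[0]],.185,.107,.005),B([.549,.0859,-1.568,t[0]],.185,-.107,.005)])-obs).ravel()
    r=least_squares(f,[1.3]); return r.x,r.fun.round(1)
E
python3 -c "
from fit import *
print(theta([(313.5,145),(280,155),(345,188.5)]))"
```

```text
(array([1.41417317]), array([-0. ,  1. , -1.3, -1.7,  0.4, -1.3]))
```

Emit:
drive_tool(
  series=[
    [[0, 0.006, 0.001], [0, 0, 0], 255],
    [[0, 0.006, 0.001], [0, 0, 0], 255],
    [[0, 0, 0], [0, 0, 0], 255],
  ],
)

```text
time_s: 9.5
eef_pos: [0.5483, 0.0644, 0.2506]
ee_rot: [-0.0, 1.0, 0.0, -0.0]
wrist_force: [-2.9, -2.4, 7.3]
grip_width: 0.0096
grip_force: 58.8
```

```bash
python3 arc.py 1.46 0 20
```

```text
[[0, -0.0177, -0.0026], [0.000, 0, 0], 255],
[[0, -0.0174, -0.0039], [0.000, 0, 0], 255],
[[0, -0.0171, -0.0052], [0.000, 0, 0], 255],
[[0, -0.0167, -0.0064], [0.000, 0, 0], 255],
[[0, -0.0162, -0.0076], [0.000, 0, 0], 255],

[[0, -0.0156, -0.0088], [0.000, 0, 0], 255],
[[0, -0.0149, -0.0099], [0.000, 0, 0], 255],
[[0, -0.0141, -0.0109], [0.000, 0, 0], 255],
[[0, -0.0133, -0.0119], [0.000, 0, 0], 255],
[[0, -0.0124, -0.0129], [0.000, 0, 0], 255],

[[0, -0.0114, -0.0138], [0.000, 0, 0], 255],
[[0, -0.0104, -0.0145], [0.000, 0, 0], 255],
[[0, -0.0093, -0.0153], [0.000, 0, 0], 255],
[[0, -0.0082, -0.0159], [0.000, 0, 0], 255],
[[0, -0.0070, -0.0165], [0.000, 0, 0], 255],

[[0, -0.0058, -0.0169], [0.000, 0, 0], 255],
[[0, -0.0045, -0.0173], [0.000, 0, 0], 255],
[[0, -0.0032, -0.0176], [0.000, 0, 0], 255],
[[0, -0.0020, -0.0178], [0.000, 0, 0], 255],
[[0, -0.0007, -0.0179], [0.000, 0, 0], 255],

(array([0.0588104 , 0.26949775]), -0.0) (array([-0.1591,  0.026 ]), 0.0)
```

Emit:
drive_tool(
  series=[
    [[0, -0.0177, -0.0026], [0, 0, 0], 255],
    [[0, -0.0174, -0.0039], [0, 0, 0], 255],
    [[0, -0.0171, -0.0052], [0, 0, 0], 255],
    [[0, -0.0167, -0.0064], [0, 0, 0], 255],
    [[0, -0.0162, -0.0076], [0, 0, 0], 255],
  ],
)

```text
time_s: 10.12
eef_pos: [0.5488, -0.0216, 0.2248]
ee_rot: [-0.0, 1.0, 0.0, 0.0]
wrist_force: [-1.2, -2.2, 5.9]
grip_width: 0.0096
grip_force: 62.4
```

Emit:
drive_tool(
  series=[
    [[0, -0.0156, -0.0088], [0, 0, 0], 255],
    [[0, -0.0149, -0.0099], [0, 0, 0], 255],
    [[0, -0.0141, -0.0109], [0, 0, 0], 255],
  ],
)

```text
time_s: 10.5
eef_pos: [0.5491, -0.0665, 0.1948]
ee_rot: [-0.0, 1.0, -0.0, 0.0]
wrist_force: [0.1, -2.8, 4.0]
grip_width: 0.0092
grip_force: 64.5
```

Tripped: it goes down freely.

Emit:
drive_tool(
  series=[
    [[0, -0.0133, -0.0119], [0, 0, 0], 255],
    [[0, -0.0124, -0.0129], [0, 0, 0], 255],
    [[0, -0.0114, -0.0138], [0, 0, 0], 255],
    [[0, -0.0104, -0.0145], [0, 0, 0], 255],
    [[0, -0.0093, -0.0153], [0, 0, 0], 255],
  ],
)

```text
time_s: 11.12
eef_pos: [0.5494, -0.1245, 0.1256]
ee_rot: [0.001, 1.0, -0.0, 0.0]
wrist_force: [1.0, -4.5, 1.4]
grip_width: 0.0091
grip_force: 67.6
```

Emit:
drive_tool(
  series=[
    [[0, -0.0082, -0.0159], [0, 0, 0], 255],
    [[0, -0.007, -0.0165], [0, 0, 0], 255],
    [[0, -0.0058, -0.0169], [0, 0, 0], 255],
    [[0, -0.0045, -0.0173], [0, 0, 0], 255],
  ],
)

```text
time_s: 11.62
eef_pos: [0.5496, -0.151, 0.0589]
ee_rot: [0.001, 1.0, -0.0, 0.001]
wrist_force: [-1.7, -10.2, 1.0]
grip_width: 0.0094
grip_force: 70.3
```

Emit:
drive_tool(
  series=[
    [[0, -0.0033, -0.013], [0, 0, 0], 255],
    [[0, -0.0022, -0.013], [0, 0, 0], 255],
    [[0, -0.001, -0.012], [0, 0, 0], 255],
    [[0, 0, -0.006], [0, 0, 0], 255],
    [[0, 0, 0], [0, 0, 0], 255],
  ],
)

```text
time_s: 12.25
eef_pos: [0.5496, -0.1575, 0.0145]
ee_rot: [0.001, 1.0, -0.0, 0.0]
wrist_force: [-1.3, -11.3, -0.8]
grip_width: 0.0097
grip_force: 71.4
```

Emit:
drive_tool(
  series=[
    [[0, -0.001, -0.003], [0, 0, 0], 255],
    [[0, 0, -0.003], [0, 0, 0], 255],
    [[0, 0, 0], [0, 0, 0], 255],
  ],
)

```text
time_s: 12.62
eef_pos: [0.5496, -0.1578, 0.0087]
ee_rot: [0.001, 1.0, -0.0, 0.0]
wrist_force: [-0.2, -9.3, -0.7]
grip_width: 0.0094
grip_force: 71.3
```

Emit:
drive_tool(
  series=[
    [[0, 0, -0.002], [0, 0, 0], 255],
    [[0, 0, -0.002], [0, 0, 0], 255],
    [[0, 0, 0], [0, 0, 0], 255],
  ],
)

```text
time_s: 13.0
eef_pos: [0.5496, -0.158, 0.0046]
ee_rot: [0.001, 1.0, -0.0, 0.0]
wrist_force: [0.6, -10.1, -2.4]
grip_width: 0.0096
grip_force: 72.2
```

```bash
python3 - <<'E'
from fit import *
b=save('side','s5.png')['color'][110:270,250:450,::-1]
cv2.imwrite('pics/m5.png',cv2.resize(b,(750,600),interpolation=2))
for t in (0,.05,.1): print(t,((proj('side',[B([.549,.0859,-1.568,t],*q) for q in((.245,.06,0),(.245,-.06,0),(.185,.107,.005),(.185,-.107,.005))])-[250,110])*3.75).round(0).tolist())
E
```

```text
0 [[363.0, 254.0], [485.0, 314.0], [270.0, 261.0], [491.0, 375.0]]
0.05 [[363.0, 242.0], [486.0, 302.0], [270.0, 252.0], [492.0, 366.0]]
0.1 [[363.0, 230.0], [487.0, 290.0], [269.0, 243.0], [492.0, 357.0]]
```

View pics/m5.png

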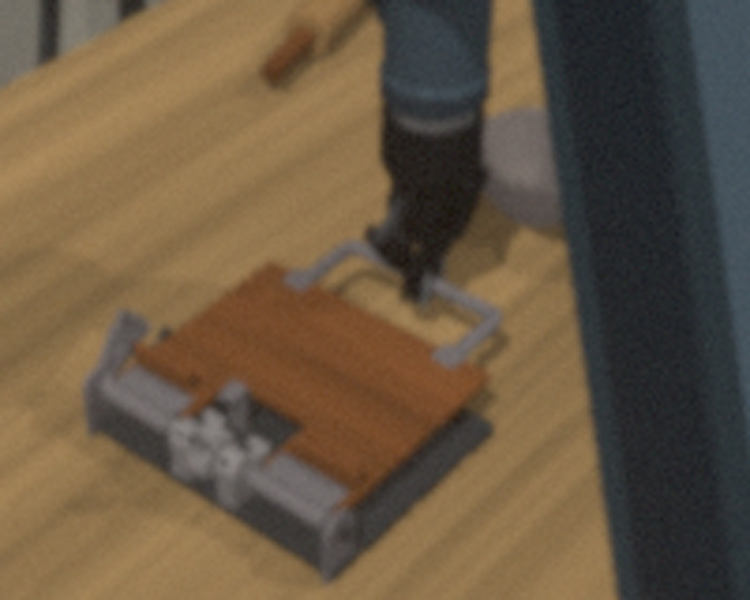

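Emit:
drive_tool(
  series=[
    [[0, 0, -0.002], [0, 0, 0], 255],
    [[0, 0, -0.002], [0, 0, 0], 255],
    [[0, 0, 0], [0, 0, 0], 255],
  ],
)

```text
time_s: 13.42
eef_pos: [0.5496, -0.1581, 0.0006]
ee_rot: [0.001, 1.0, -0.0, 0.0]
wrist_force: [0.6, -9.5, -3.0]
grip_width: 0.0095
grip_force: 72.2
```

```bash
python3 - <<'E'
from fit import *
for c in (0,.25,.7,1.4):
  p=[.549,.0859,-1.568,np.pi/2+.7-c]
  print(c,((proj('side',[B(p,.056,0,0)])-[250,110])*3.75).round(0).tolist(),np.round(B(p,.056,0,0),3))
E
```

```text
0 [[173.0, 433.0]] [0.549 0.122 0.088]
0.25 [[185.0, 416.0]] [0.549 0.11  0.095]
0.7 [[209.0, 391.0]] [0.549 0.086 0.101]
1.4 [[245.0, 378.0]] [0.549 0.05  0.088]
```

Emit:
drive_tool(
  series=[
    [[0, 0, -0.002], [0, 0, 0], 255],
    [[0, 0, 0], [0, 0, 0], 255],
  ],
)

```text
time_s: 13.68
eef_pos: [0.5496, -0.1581, -0.0011]
ee_rot: [0.001, 1.0, -0.0, 0.001]
wrist_force: [-0.5, -9.5, -1.2]
grip_width: 0.0096
grip_force: 72.7
```

```bash
python3 - <<'E'
from fit import *
print(((proj('side',[[.57,.037,.056],[.569,.045,.05],[.569,.028,.05]])-[250,110])*3.75).round(0).tolist())
s=save('side','s6.png')
a=cv2.imread('pics/s5.png').astype(int);b=cv2.imread('pics/s6.png').astype(int)
for n,(y0,y1,x0,x1) in dict(board=(165,250,290,385),bar=(170,200,365,390)).items():
  g=lambda m:np.float32(m[y0:y1,x0:x1].mean(2)); print(n,cv2.phaseCorrelate(g(a),g(b)))
E
```

```text
[[236.0, 390.0], [230.0, 402.0], [246.0, 390.0]]
board ((-0.006012752683197675, 0.36363900282406547), 0.9110968977212905)
bar ((0.19347137345590326, 0.4800419621574825), 0.911304562886556)
```

Emit:
drive_tool(
  series=[
    [[0, 0, -0.002], [0, 0, 0], 255],
    [[0, 0, -0.002], [0, 0, 0], 255],
    [[0, 0, 0], [0, 0, 0], 255],
  ],
)

```text
time_s: 14.1
eef_pos: [0.5498, -0.1582, -0.0014]
ee_rot: [0.002, 1.0, 0.0, 0.001]
wrist_force: [-10.7, -6.0, 28.1]
grip_width: 0.0094
grip_force: 75.7
```

```bash
python3 - <<'E'
from fit import *
s=save('side','s7.png')
I=[cv2.imread(f'pics/s{k}.png').astype(int) for k in (5,6,7)]
for n,(y0,y1,x0,x1) in dict(edge=(195,225,360,385),board=(165,250,290,385),left=(175,195,312,330)).items():
  g=lambda m:np.float32(m[y0:y1,x0:x1].mean(2)); print(n,[cv2.phaseCorrelate(g(I[0]),g(m)) for m in I[1:]])
E
```

```text
edge [((0.5245926095756612, 0.49111476589813385), 0.9309265791575114), ((0.5716532820834708, 0.7176000040856572), 0.9274556795756023)]
board [((-0.006012752683197675, 0.36363900282406547), 0.9110968977212905), ((-0.007481920795882502, 0.42721007750982665), 0.9310037421959417)]
left [((0.17369510465087856, 0.7434890490388302), 1.1170662992530398), ((-0.06395651118870482, 0.8847294903354879), 0.9148425936698914)]
```

Emit:
drive_tool(
  series=[
    [[0, 0, 0.003], [0, 0, 0], 255],
    [[0, 0, 0], [0, 0, 0], 255],
    [[0, 0, 0], [0, 0, 0], 120],
    [[0, 0, 0], [0, 0, 0], 120],
    [[0, 0, 0], [0, 0, 0], 120],
  ],
)

```text
time_s: 14.78
eef_pos: [0.5488, -0.1556, -0.0024]
ee_rot: [-0.001, 1.0, 0.0, -0.0]
wrist_force: [-0.3, 0.4, -0.4]
grip_width: 0.0451
grip_force: 0.0
```

Emit:
drive_tool(
  series=[
    [[0, 0, 0.03], [0, 0, 0], 120],
    [[0, 0, 0.05], [0, 0, 0], 120],
    [[0, 0.03, 0.055], [0, 0, 0], 120],
    [[0, 0.05, 0.055], [0, 0, 0], 120],
    [[0, 0.05, 0.0], [0, 0, 0], 255],
  ],
)

```text
time_s: 15.4
eef_pos: [0.5517, -0.0341, 0.1836]
ee_rot: [0.001, 1.0, -0.001, 0.004]
wrist_force: [1.0, 0.5, -1.1]
grip_width: 0.028
grip_force: 0.0
```

Emit:
drive_tool(
  series=[
    [[0, 0, 0], [0, 0, 0], 255],
    [[0, 0, 0], [0, 0, 0], 255],
    [[0, 0, 0], [0, 0, 0], 255],
  ],
)

```text
time_s: 15.78
eef_pos: [0.5489, -0.0353, 0.1784]
ee_rot: [-0.0, 1.0, -0.001, -0.001]
wrist_force: [-0.5, 0.0, -0.8]
grip_width: -0.0001
grip_force: 0.0
```

```bash
python3 - <<'E'
from fit import *
from scipy.spatial.transform import Rotation as R
o=monitor.observe(); w=save('wrist','w8.png'); print(o['eef_pos'])
a=save('side','s8.png')['color'][110:270,250:450,::-1]; I=cv2.imread('pics/w8.png')
q=o['ee_rot']; T=np.eye(4); T[:3,:3]=R.from_quat([*q[1:],q[0]]).as_matrix(); T[:3,3]=o['eef_pos']
C=np.linalg.inv(T@w['hand_eye'])
P=[[.549,.0859,.045],B([.549,.0859,-1.568,np.pi/2+.7-.2],.056,0,0),B([.549,.0859,-1.568,0],.245,0,0),B([.549,.0859,-1.568,0],.185,.107,.005)]
print(cv2.projectPoints(np.array(P),cv2.Rodrigues(C[:3,:3])[0],C[:3,3],w['intrinsics'],np.array([w['k1'],0,0,0]))[0][:,0].round(1))
cv2.imwrite('pics/m8.png',np.vstack([cv2.resize(a,(400,320),interpolation=2) if 0 else cv2.copyMakeBorder(cv2.resize(a,(300,240),interpolation=2),0,0,0,340,0),I[:340]]))
E
```

```text
[ 0.5488571  -0.03533056  0.17837219]
[[195.7 177.6]
 [144.8 190.1]
 [437.3 176.6]
 [385.   62.9]]
```

View pics/m8.png

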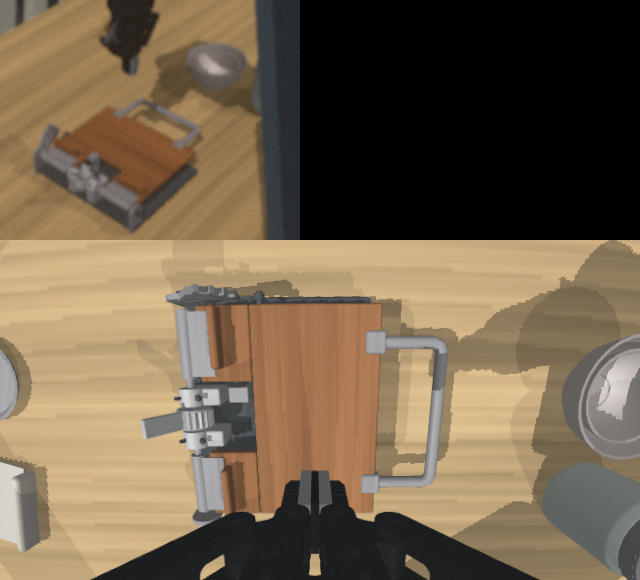

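```bash
python3 - <<'E'
from fit import *
print(proj('side',[[.549,-.0353,.178+z] for z in(0,.01,.02,.03)]).round(1).tolist())
g=cv2.imread('pics/s8.png').mean(2); print(g[140:176:1,330:346:2].astype(int))
E
```

```text
[[336.3, 168.1], [336.3, 164.9], [336.3, 161.7], [336.4, 158.5]]
[[ 32  35  34  34  38  36  34  48]
 [ 31  33  42  34  31  36  39  64]
 [ 38  32  32  42  32  35  38  82]
 [ 34  35  33  31  38  33  43  90]
 [ 34  38  34  34  34  37  52  99]
 [ 37  38  40  38  36  45  66 110]
 [ 36  41  38  33  38  56  81 111]
 [ 49  39  39  34  42  64  89 116]
 [ 72  35  35  37  54  69  97 115]
 [ 92  39  35  39  69  69  96 122]
 [103  44  32  46  78  72  97 118]
 [102  46  29  52  82  70  94 117]
 [100  43  32  55  82  73  94 116]
 [ 99  41  33  48  84  74 100 119]
 [100  42  33  54  83  74 104 120]
 [101  49  35  54  82  72 109 121]
 [107  57  38  58  82  72 112 122]
 [113  78  43  55  84  77 113 120]
 [117  95  67  62  85  86 116 119]
 [117 110  91  81  92 100 115 119]
 [121 120 112 102 106 112 119 121]
 [124 122 120 115 114 118 120 117]
 [122 119 120 121 118 120 120 121]
 [119 122 114 118 120 118 121 123]
 [119 120 117 121 119 123 123 121]
 [118 117 121 120 123 123 121 122]
 [119 119 119 124 122 122 124 118]
 [115 120 120 123 122 121 122 120]
 [118 124 123 124 121 122 121 119]
 [119 122 121 124 123 120 119 120]
 [123 120 123 124 121 119 118 120]
 [121 122 126 121 121 120 119 123]
 [121 123 124 118 118 119 121 124]
 [122 122 122 119 120 121 124 121]
 [125 120 120 121 122 123 121 121]
 [122 123 119 120 119 120 122 118]]
```

Emit:
drive_tool(
  series=[
    [[0, 0.0525, 0], [0, 0, 0], 255],
    [[0, 0.0525, 0], [0, 0, 0], 255],
    [[0, 0.0525, 0], [0, 0, 0], 255],
    [[0, 0.0525, 0], [0, 0, 0], 255],
    [[0, 0, -0.04], [0, 0, 0], 255],
  ],
)

```text
time_s: 16.5
eef_pos: [0.5517, 0.1789, 0.1414]
ee_rot: [-0.001, 1.0, 0.002, 0.004]
wrist_force: [-1.1, -0.6, 0.2]
grip_width: 0.0
grip_force: 0.0
```

Emit:
drive_tool(
  series=[
    [[0, 0, -0.045], [0, 0, 0], 255],
    [[0, 0, -0.048], [0, 0, 0], 255],
    [[0, 0, 0], [0, 0, 0], 255],
    [[0, -0.015, 0], [0, 0, 0], 255],
    [[0, -0.01, 0], [0, 0, 0], 255],
  ],
)

```text
time_s: 17.12
eef_pos: [0.551, 0.1492, 0.0483]
ee_rot: [-0.0, 1.0, -0.0, 0.002]
wrist_force: [0.6, 0.0, 0.9]
grip_width: 0.0002
grip_force: 0.0
```

Emit:
drive_tool(
  series=[
    [[0, -0.01, 0], [0, 0, 0], 255],
    [[0, -0.01, 0], [0, 0, 0], 255],
    [[0, 0, 0], [0, 0, 0], 255],
  ],
)

```text
time_s: 17.5
eef_pos: [0.5494, 0.1297, 0.0465]
ee_rot: [-0.0, 1.0, -0.001, 0.0]
wrist_force: [-0.6, -0.3, -0.9]
grip_width: 0.0
grip_force: 0.0
```

Emit:
drive_tool(
  series=[
    [[0, -0.006, 0], [0, 0, 0], 255],
    [[0, -0.006, 0], [0, 0, 0], 255],
    [[0, -0.006, 0], [0, 0, 0], 255],
    [[0, -0.006, 0], [0, 0, 0], 255],
    [[0, 0, 0], [0, 0, 0], 255],
  ],
)

```text
time_s: 18.12
eef_pos: [0.5489, 0.1058, 0.0459]
ee_rot: [0.0, 1.0, -0.0, -0.0]
wrist_force: [0.2, 0.8, -0.6]
grip_width: -0.0002
grip_force: 0.0
```

Emit:
drive_tool(
  series=[
    [[0, -0.005, 0], [0, 0, 0], 255],
    [[0, -0.005, 0], [0, 0, 0], 255],
    [[0, -0.005, 0], [0, 0, 0], 255],
    [[0, 0, 0], [0, 0, 0], 255],
  ],
)

```text
time_s: 18.62
eef_pos: [0.549, 0.0909, 0.0459]
ee_rot: [0.0, 1.0, -0.0, -0.0]
wrist_force: [0.2, -0.4, -0.3]
grip_width: -0.0002
grip_force: 0.0
```

```bash
python3 - <<'E'
from fit import *
save('side','s9.png'); save('wrist','w9.png')
a=cv2.imread('pics/s9.png')[170:250,270:370];w=cv2.imread('pics/w9.png')
cv2.imwrite('pics/m9.png',np.vstack([cv2.copyMakeBorder(cv2.resize(a,None,fx=3.5,fy=3.5,interpolation=2),0,0,0,290,0),w[40:340]]))
for c in (.2,.7,1,1.2,1.4): print(c,((proj('side',[B([.549,.0859,-1.568,np.pi/2+.7-c],.056,0,0)])-[270,170])*3.5).round(0).tolist())
E
```

```text
0.2 [[100.0, 181.0]]
0.7 [[125.0, 155.0]]
1 [[140.0, 146.0]]
1.2 [[150.0, 143.0]]
1.4 [[158.0, 143.0]]
```

View pics/m9.png

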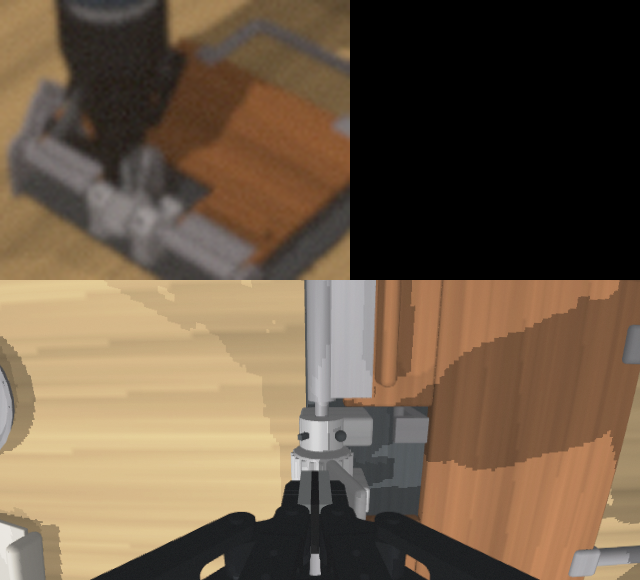

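Emit:
drive_tool(
  series=[
    [[0, -0.003, 0], [0, 0, 0], 255],
    [[0, -0.003, 0], [0, 0, 0], 255],
    [[0, -0.002, 0], [0, 0, 0], 255],
    [[0, 0, 0], [0, 0, 0], 255],
  ],
)

```text
time_s: 19.23
eef_pos: [0.549, 0.0833, 0.046]
ee_rot: [0.0, 1.0, -0.0, -0.0]
wrist_force: [0.1, 0.9, -0.1]
grip_width: -0.0
grip_force: 0.2
```

Emit:
drive_tool(
  series=[
    [[0, -0.002, 0], [0, 0, 0], 255],
    [[0, -0.001, 0], [0, 0, 0], 255],
    [[0, 0, 0], [0, 0, 0], 255],
  ],
)

```text
time_s: 19.6
eef_pos: [0.5491, 0.0804, 0.046]
ee_rot: [0.0, 1.0, -0.0, 0.0]
wrist_force: [-0.1, 0.8, -0.6]
grip_width: -0.0001
grip_force: 0.4
```

Emit:
drive_tool(
  series=[
    [[0, -0.002, 0], [0, 0, 0], 255],
    [[0, 0, 0], [0, 0, 0], 255],
  ],
)

```text
time_s: 19.85
eef_pos: [0.5491, 0.0784, 0.046]
ee_rot: [0.0, 1.0, -0.0, 0.0]
wrist_force: [-0.4, 1.1, -0.1]
grip_width: 0.0
grip_force: 0.4
```

Emit:
drive_tool(
  series=[
    [[0, -0.002, 0], [0, 0, 0], 255],
    [[0, 0, 0], [0, 0, 0], 255],
  ],
)

```text
time_s: 20.1
eef_pos: [0.5491, 0.0763, 0.046]
ee_rot: [0.0, 1.0, -0.0, 0.0]
wrist_force: [-0.1, 1.8, 0.6]
grip_width: -0.0
grip_force: 0.4
```

Emit:
drive_tool(
  series=[
    [[0, -0.002, 0], [0, 0, 0], 255],
    [[0, 0, 0], [0, 0, 0], 255],
  ],
)

```text
time_s: 20.35
eef_pos: [0.5491, 0.0743, 0.0461]
ee_rot: [0.0, 1.0, -0.0, 0.0]
wrist_force: [-0.8, 0.1, 0.2]
grip_width: -0.0002
grip_force: 0.3
```

Emit:
drive_tool(
  series=[
    [[0, -0.002, 0], [0, 0, 0], 255],
    [[0, 0, 0], [0, 0, 0], 255],
  ],
)

```text
time_s: 20.6
eef_pos: [0.5491, 0.0724, 0.046]
ee_rot: [0.0, 1.0, -0.0, 0.0]
wrist_force: [-0.0, 2.1, -0.0]
grip_width: 0.0001
grip_force: 0.4
```

Emit:
drive_tool(
  series=[
    [[0, -0.002, 0], [0, 0, 0], 255],
    [[0, 0, 0], [0, 0, 0], 255],
  ],
)

```text
time_s: 20.85
eef_pos: [0.5491, 0.0706, 0.046]
ee_rot: [-0.0, 1.0, -0.0, 0.0]
wrist_force: [1.0, 2.5, 0.3]
grip_width: -0.0001
grip_force: 1.0
```

Emit:
drive_tool(
  series=[
    [[0, -0.002, 0], [0, 0, 0], 255],
    [[0, 0, 0], [0, 0, 0], 255],
  ],
)

```text
time_s: 21.1
eef_pos: [0.549, 0.07, 0.0461]
ee_rot: [-0.001, 1.0, -0.0, 0.0]
wrist_force: [0.8, 8.1, 0.9]
grip_width: -0.0003
grip_force: 3.2
```

```bash
python3 - <<'E'
from fit import *
save('side','s10.png')
# light-grey tab region in the crop, as luminance map
for f in('s9','s10'):
  g=cv2.imread(f'pics/{f}.png').mean(2)[206:226,300:326]; print(f);print('\n'.join(' '.join('%3d'%v for v in r[::1]) for r in g))
for c in (.7,1,1.2,1.4): print(c,(proj('side',[B([.549,.0859,-1.568,np.pi/2+.7-c],.056,y,0) for y in(-.009,.009)])-[300,206]).round(1).tolist())
E
```

```text
s9
 34  38  35  39  36  36  39  32  34  36  39  37  41  48  48  51  58  61  58  62  60  59  60  57  59  60
 34  38  39  39  35  38  30  36  36  34  36  44  50  52  54  59  63  60  60  59  62  63  58  57  62  61
 39  38  38  32  36  38  31  31  33  33  34  41  54  56  58  58  60  61  58  62  63  63  61  62  62  61
 36  36  36  38  33  31  33  31  33  32  41  46  56  56  59  59  63  62  59  63  64  62  58  60  60  57
 36  35  34  35  38  33  33  33  35  39  39  51  61  63  61  56  55  60  61  62  63  62  56  57  58  61
 34  33  35  33  40  34  40  40  42  47  56  62  69  66  64  62  60  61  58  59  61  59  63  61  63  63
 36  33  31  38  38  31  39  45  49  58  68  79  82  77  73  69  58  59  57  62  63  58  62  62  64  69
 40  34  34  34  36  40  41  51  62  64  75  93  91  86  76  72  64  64  61  60  58  62  63  65  73  75
 36  36  38  34  44  45  53  59  64  68  81 100  99  86  79  75  70  55  58  54  61  62  63  70  76  82
 41  38  34  34  46  62  65  66  70  74  86 105  97  86  77  71  65  58  49  59  59  63  71  76  81  82
 37  37  32  36  59  72  76  70  71  73  89 104  96  81  
[... 2485 characters left out ...]
3  96  98  94  86  75  60  50  47  40  42  46  50  53  62  66
 96  80  73  82 103 127 129 131 128 121 117 116 116 107  88  76  60  51  44  47  47  43  45  49  55  54
113 101  89  90 101 123 130 136 138 137 136 133 127 110  83  69  59  50  46  40  45  45  42  47  51  56
128 120 108 104 112 121 132 141 143 142 142 141 127 102  76  68  58  51  42  44  40  43  50  54  58  58
135 128 121 118 126 127 137 138 143 144 143 136 118  89  70  66  58  53  46  46  44  47  52  53  62  63
141 133 127 126 134 132 138 143 144 142 137 127 103  75  58  57  64  72  65  56  50  48  52  57  62  61
0.7 [[8.3, 9.8], [3.1, 6.7]]
1 [[12.7, 7.1], [7.5, 4.1]]
1.2 [[15.4, 6.3], [10.3, 3.4]]
1.4 [[17.9, 6.3], [12.7, 3.4]]
```

Emit:
drive_tool(
  series=[
    [[0, -0.002, 0], [0, 0, 0], 255],
    [[0, 0, 0], [0, 0, 0], 255],
    [[0, 0, 0], [0, 0, 0], 255],
  ],
)

```text
time_s: 21.52
eef_pos: [0.549, 0.0695, 0.0462]
ee_rot: [-0.002, 1.0, -0.0, 0.0]
wrist_force: [0.2, 13.6, 1.5]
grip_width: -0.0
grip_force: 5.4
```

Emit:
drive_tool(
  series=[
    [[0, 0.01, 0], [0, 0, 0], 255],
    [[0, 0.03, 0], [0, 0, 0], 255],
    [[0, 0.04, 0.02], [0, 0, 0], 255],
    [[0, 0.02, 0.06], [0, 0, 0], 255],
    [[0, 0, 0.06], [0, 0, 0], 255],
  ],
)

```text
time_s: 22.15
eef_pos: [0.5484, 0.1674, 0.1863]
ee_rot: [0.001, 1.0, 0.001, -0.001]
wrist_force: [0.5, -0.2, -0.7]
grip_width: -0.0001
grip_force: 0.0
```

```bash
python3 - <<'E'
from fit import *
o=monitor.observe();print(o['eef_pos'],o['wrist_force'])
save('side','s11.png')
for f in('s10','s11'):
  g=cv2.imread(f'pics/{f}.png').mean(2)[206:218,306:322]; print(f);print('\n'.join(' '.join('%3d'%v for v in r) for r in g))
I=[np.float32(cv2.imread(f'pics/{k}.png').mean(2)[185:225,345:390]) for k in('s8','s11')]; print(cv2.phaseCorrelate(*I))
E
```

```text
[0.54841494 0.16735014 0.18626833] [ 0.52000656 -0.22636125 -0.67050245]
s10
 36  34  39  37  34  34  35  35  37  38  47  53  58  58  56  55
 37  36  37  36  36  35  41  46  54  51  54  58  61  63  58  62
 37  41  37  39  37  41  46  59  67  65  58  62  62  58  62  56
 36  33  36  37  36  48  51  67  74  62  62  60  60  63  60  60
 40  39  33  34  46  60  63  66  71  69  58  58  56  60  58  62
 35  33  34  37  52  71  70  67  72  63  66  69  63  59  60  61
 37  35  34  37  59  81  79  72  70  72  79  82  69  59  60  58
 37  34  35  42  67  84  80  73  74  77  86  92  74  62  60  61
 34  32  40  34  64  84  85  72  75  84  90  85  71  61  58  55
 36  34  37  42  63  83  82  76  79  84  84  72  60  57  57  62
 38  35  36  41  62  82  83  73  78  83  80  61  54  55  55  65
 46  37  39  40  65  84  83  69  80  79  69  54  51  49  47  60
s11
 54  54  58  54  57  55  60  60  56  57  56  64  68  74  78  83
 52  57  53  55  57  57  59  59  59  60  66  71  78  79  83  83
 56  54  54  56  54  59  59  60  62  64  75  75  84  80  86  84
 56  55  51  56  60  63  73  82  77  76  81  84  84  85  88  88
 53  57  56  59  59  77  99 107  99  91  87  86  84  82  82  84
 54  55  55  59  72  99 121 128 123 113 102  91  85  83  83  84
 56  57  58  66  85 114 132 140 135 130 122 106  91  83  82  80
 56  56  65  80 102 127 139 143 143 139 130 110  88  84  79  83
 57  58  71  95 119 134 142 142 144 143 129 101  81  77  79  83
 55  61  81 106 126 136 141 139 144 135 116  85  71  69  72  79
 60  60  83 111 129 137 138 143 141 127 103  73  59  59  60  69
 57  61  86 119 135 138 143 144 137 117  85  61  49  51  55  65
((-0.003866231269096687, -0.134562501816319), 0.5825873780250549)
```

```bash
python3 -c "
from plant import order
print(order.close_job())"
```

```text
the job is handed in; nothing more can be done
None
```

I tripped the pawl, lowered the board to flat without dropping it, pushed the lock collar to its locked mark, and handed the job in at about 22 s. The last image and the forces show the board flat and the tab at the locked stop. I got no verdict back, and I viewed 11 pictures, one over the limit of 10.

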